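# Square a acrylic photo panel into the packing jig

### The arm

A 7-joint arm with a two-finger parallel gripper is mounted at the origin on the work surface. World frame = base frame: x ahead of the robot, y to its left, z up, the work surface at z = 0. Lengths are in m, angles in rad, forces in N, time in s.
With the tool pointing down it reaches from about 0.425 to 0.925 m from the base axis. Payload 6.8 kg.
Tool frame: the origin (TCP) lies at the centre of the arm's flange, where the gripper is bolted on; the fingertips stand 182 mm ahead of it and the grasp point (between the pads) lies 163 mm ahead of it; z points along the fingers, y is the line along which they close (so a half turn about z gives the same grasp; the last joint's range is limited). The gripper opens to 88 mm and grips with 3 to 60 N. Pads are 20 mm wide; open, the fingers measure 115 mm over their backs; the gripper's body (75 mm by 178 mm) begins 61 mm behind the grasp point.
Start: joints at [-1.355, 0.477, 0.022, 1.555, -0.011, 1.109, -0.083], TCP at [0.215, 0.64, 0.405] pointing down, gripper open.
Joint ranges: [-2.96, 2.96], [-0.34, 2.1], [-1.41, 1.46], [0.24, 2.44], [-1.37, 4.51], [0.17, 1.92], [-2.96, 2.96]. Speed limits (rad/s): [2.39, 2.39, 3.14, 3.14, 3.14, 3.14, 3.14].

### API

Orientations are given as a 3x3 rotation matrix whose columns are the frame's x, y, z axes.
In Python, from bench import get_obs, get_image, finish_job, regions_of gives the robot as it stands.
- The arm moves only by the tool servo_tool, never from a script. Its argument "series" is a list of rows, each an object with "offset": the shift along the world's x, y, z each as a share of 40 mm, from -1 to 1, a list of three; "dr": the turn, a rotation vector about the world's x, y, z each as a share of 5 degrees, from -1 to 1, a list of three. In form: [{"offset": [tx, ty, tz], "dr": [wx, wy, wz]}, ...]. A call has 1 to 8 rows; each row shifts and turns the commanded pose from where the row before left it; what a row does not reach is not made up. A row lasts 1/8 s, in which the tool goes at most 62.5 mm and 10.7 degrees, less where a joint would pass 70% of its speed; a pose out of reach is approached as far as the arm can. A call with a number of a shift or a turn outside -1 to 1 is refused whole. A call with a gripper value outside its range is refused whole. "grip" is the opening, from 0 (shut) to 1 (fully open), set as the call begins (left out, the last holds). The fingers move at their own pace and stop on an object; the grip force is fixed at half the most. Time passes only in rows, so rows that do not move let the fingers close. It gives the time, the measured TCP pose, the force, the opening and the grip force at its end, in the units of the state.
- get_obs(): the state, without advancing time (a new reading comes with each control period).
- get_image(name): name is "scene" or "side" or "wrist"; returns a dict with "pixels" (420x560x3 uint8, red, green, blue), "fx", "fy", "cx", "cy" (pixels), "dist" ([k1, k2, p1, p2, k3] as OpenCV has them; the pictures are not rectified), "T" (4x4, takes a point from camera to world coordinates); the wrist camera has in their place "mount" (4x4, takes a point from camera to tool coordinates, whose origin is the TCP and whose axes are the flange's). Camera axes: x right, y down, z forward; pixel columns grow to the right and rows downward; lengths in m; the calibration is good to about 2 mm. A picture is of the moment at which its call begins: read the wrist's pose just before it. There is no depth.
- finish_job(): hands the job in; it is judged then, once.
Trained networks look in a picture, given as the dict that the camera call returned (one of the last four; its "shot" number tells which), for a name from the list of things; names that differ only in an ending like _2 or _b are one class to them, and where a whole thing is asked for, a point or a joint stands for the part that bears it (a point fixed in the world has none). Each returns a list of dicts, best first, with "p" (0 to 1); they miss things now and then, are a little off and sometimes report something else, mostly with a low value. They report only what shows in the picture. A call takes as long as a camera call. They do not tell look-alikes from the thing itself.
- regions_of(picture, target): "mask" (420x560 bool, what is visible of it) and "location" ([column, row] in pixels, amid what is visible of it).
The state is a dict: "time": time; "joints": joint angles; "qd": joint speeds; "joint_efforts": joint torques, N m; "ee_pos": TCP position; "ee_rot": TCP orientation; "wrist_force": force on the tool from outside, world axes, zero at the start; "moment": the same for the moment, N m; "grip_width": finger opening in m; "finger_force": force on a finger pad.
Only numpy, scipy, OpenCV 4.12 (cv2) and the standard library are available. Lean on these libraries where they do the work, as an engineer would, in place of code of your own. Each camera call takes 0.05 s, during which the arm holds its last target. There are 200 camera calls.

### The job

Take the red-handled pusher from its dock and use its foot to nudge the acrylic photo panel across the blue jig: first until its long edge sits flush and firmly pressed on the orange stop, then along that stop until its short edge is firmly pressed on the yellow stop too, so it ends square in the corner. Keep each press gentle (5 to 10 N, never over 15 N), hold it for a moment, and touch the panel with nothing but the pusher. Then stand the pusher back upright in its dock and let go, leaving everything else where it is.

Things in the scene. Friction and masses are not known exactly. Their poses are not given: they have to be found in the camera images.
- jig: fixed blue board with white grid lines, 280 (x) x 360 (y) x 12 mm thick, flat on the table; origin at the centre of its underside, axes along its edges. An orange stop lies along its +x edge, a yellow one along its +y edge; their faces meet in a square inside corner at x = 115, y = 150 mm of this frame. Place and yaw vary
- long_stop: orange stop bar fixed on the jig, 20 x 330 x 14 mm high; origin at the middle of the lower edge of the face that the panel must touch; that face looks along -x of this frame (axes as the jig's)
- short_stop: yellow stop bar fixed on the jig, 165 x 20 x 14 mm high; origin at the middle of the lower edge of the face that the panel must touch; that face looks along -y of this frame (axes as the jig's)
- panel_mid (a point): centre (half-way up) of the loose acrylic panel, 120 (x) x 160 (y) x 8 mm, green edges, white top with a picture, about 0.18 kg, flat on the jig, 4 to 10 cm from the stops, up to 0.25 rad askew. Its +x edge goes on the orange stop, +y edge on the yellow: then it is at x 55, y 70 mm of the jig, square to it. Slides at 1 to 3 N; over 15 N on it or a stop chips its edge; must stay flat
- pusher_grip (a point): grip point of the loose pusher: on the axis of its square red stem (22 x 22 mm), 48 mm above the underside; z up, x and y square to its faces. The stem rises from 18 to 74 mm, rigidly clamped on a black square foot 44 x 44 x 18 mm high with parallel faces, but up to 10 mm off the foot's centre in x and in y, set anew each time and not measured. 0.12 kg, stands upright in the dock
- dock_floor (a point): centre of the inner floor of the fixed grey dock, 5 mm above the table: a square socket 64 x 64 mm inside, walls 4 mm thick, rim 9 mm above this floor; x and y along the walls. The pusher's foot stands in it, up to 8 mm off-centre, and belongs back in it flat on this floor. Place, yaw and side of the jig vary
- tape_yellow: single roll of yellow tape lying flat, 100 mm diameter, 47 mm tall; origin at the centre of its underside; a bystander
- tape_green: two rolls of green tape stacked, 100 mm diameter, 95 mm tall; origin at the centre of the underside; a bystander
- tape_dispenser: blue bench tape dispenser with an orange wheel, 100 x 60 x 84 mm high; origin at the centre of its underside; a bystander. It stands on one side of the jig and the dock on the other: which side is which changes
- scanner: black and grey hand scanner lying flat, 50 x 180 x 26 mm; origin under its head; a bystander
- corner_guards: small stack of white plastic corner guards, 54 x 54 x 30 mm; origin at the centre of the underside; a bystander
Not all that is in view belongs to the job. There is more than one size of the part that bears pusher_grip; the job needs the largest.

How it is judged:
By the outcome, as a careful person would: the job done as asked, in the order asked, and still so for the second after the job is handed in, with the robot touching nothing.
It also fails if it takes over 72 s, if anything falls off the work surface, if the arm or the gripper's body presses on something with over 40 N, if the wrist force passes 120 N, or if a joint passes its speed limit or range.

## Working session

There is one attempt and no reset: what is moved stays moved. The work goes in short steps, Python scripts to look and compute and a tool call to move; the robot and the scene stay as the last step left them, time stands still between calls to the robot, and variables do not carry over. Pictures are saved under pics/ and viewed, at most 10 in all, crops included, and the job is handed in when it is done.

Besides the shell and the picture viewer there is one more tool, called after "Request:" as name(argument=value, ...), one argument or row to a line, values as JSON. servo_tool: Moves the arm, as the interface text tells. Its arguments: {"type":"object","properties":{"series":{"type":"array"},"grip":{"type":"number"}},"required":["series"]}

```bash
mkdir -p pics; ls; cat > h.py <<'E'
import numpy as np, cv2
from bench import get_obs,get_image,regions_of
def K(p): return np.array([[p['fx'],0,p['cx']],[0,p['fy'],p['cy']],[0,0,1.]])
def Tof(p,o=None):
    if 'T' in p: return np.array(p['T'])
    A=np.eye(4);A[:3,:3]=o['ee_rot'];A[:3,3]=o['ee_pos'];return A@np.array(p['mount'])
def ray(p,uv,z,T):
    uv=np.array(uv,float).reshape(-1,1,2)
    n=cv2.undistortPoints(uv,K(p),np.array(p['dist'])).reshape(-1,2)
    d=np.c_[n,np.ones(len(n))]@T[:3,:3].T
    return T[:3,3]+d*((z-T[2,3])/d[:,2])[:,None]
def proj(p,X,T):
    Ti=np.linalg.inv(T);r,_=cv2.Rodrigues(Ti[:3,:3])
    return cv2.projectPoints(np.array(X,float).reshape(-1,1,3),r,Ti[:3,3],K(p),np.array(p['dist']))[0].reshape(-1,2)
def save(p,n): cv2.imwrite('pics/'+n,p['pixels'][:,:,::-1])
E
python3 - <<'E'
from h import *
o=get_obs();print({k:np.round(v,3).tolist() for k,v in o.items()})
a=get_image('scene');b=get_image('side')
save(a,'a.png');save(b,'b.png')
for p,n in((a,'scene'),(b,'side')):
  print(n,np.round(p['T'],3).tolist())
  for t in('jig','panel_mid','pusher_grip','dock_floor','long_stop','short_stop','tape_green','tape_dispenser'):
    for r in regions_of(p,t)[:4]: print(t,round(r['p'],2),np.round(r['location']),r['mask'].sum())
E
```

```text
pics
{'time': 0.0, 'joints': [-1.355, 0.478, 0.022, 1.556, -0.011, 1.109, -0.083], 'qd': [0.001, 0.0, 0.002, -0.0, -0.0, -0.001, -0.001], 'joint_efforts': [-0.0, -58.286, 1.535, -27.261, -0.054, 0.017, 0.0], 'ee_pos': [0.215, 0.64, 0.404], 'ee_rot': [[-0.948, 0.318, -0.0], [0.318, 0.948, -0.002], [-0.0, -0.002, -1.0]], 'wrist_force': [-1.18, -0.273, -0.523], 'moment': [0.04, -0.056, 0.037], 'finger_force': 0.0, 'grip_width': 0.088}
scene [[-0.823, 0.32, -0.469, 1.124], [0.567, 0.458, -0.684, 0.82], [-0.004, -0.83, -0.558, 0.763], [0.0, 0.0, 0.0, 1.0]]
jig 0.71 [298. 257.] 7262
panel_mid 0.94 [294. 237.] 1602
pusher_grip 0.56 [273. 170.] 124
pusher_grip 0.37 [286. 155.] 61
pusher_grip 0.26 [216. 181.] 1196
dock_floor 0.76 [270. 185.] 296
long_stop 0.87 [261. 262.] 925
short_stop 0.7 [316. 279.] 590
short_stop 0.34 [297. 255.] 7190
tape_green 0.64 [215. 182.] 1142
tape_dispenser 0.62 [424. 288.] 1381
side [[0.908, -0.232, 0.349, 0.168], [-0.419, -0.503, 0.756, -0.858], [0.0, -0.833, -0.554, 0.655], [0.0, 0.0, 0.0, 1.0]]
jig 0.77 [288. 238.] 6535
panel_mid 0.62 [284. 217.] 1609
pusher_grip 0.72 [257. 356.] 258
pusher_grip 0.71 [293. 303.] 333
pusher_grip 0.5 [234. 314.] 191
pusher_grip 0.28 [285. 239.] 6754
dock_floor 0.82 [300. 322.] 1120
long_stop 0.96 [329. 209.] 660
short_stop 0.91 [274. 185.] 325
short_stop 0.2 [257. 153.] 584
tape_green 0.64 [382. 278.] 2885
tape_dispenser 0.92 [199. 168.] 710
```

```bash
python3 - <<'E'
import cv2,numpy as np
a=cv2.imread('pics/a.png')[110:330,170:470];b=cv2.imread('pics/b.png')[110:400,150:450]
s=cv2.resize(b,None,fx=2,fy=2,interpolation=cv2.INTER_CUBIC);cv2.imwrite('pics/b2.png',s)
cv2.imwrite('pics/a2.png',cv2.resize(a,None,fx=2.6,fy=2.6,interpolation=cv2.INTER_CUBIC))
E
```

```text
(no output)
```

View pics/a2.png

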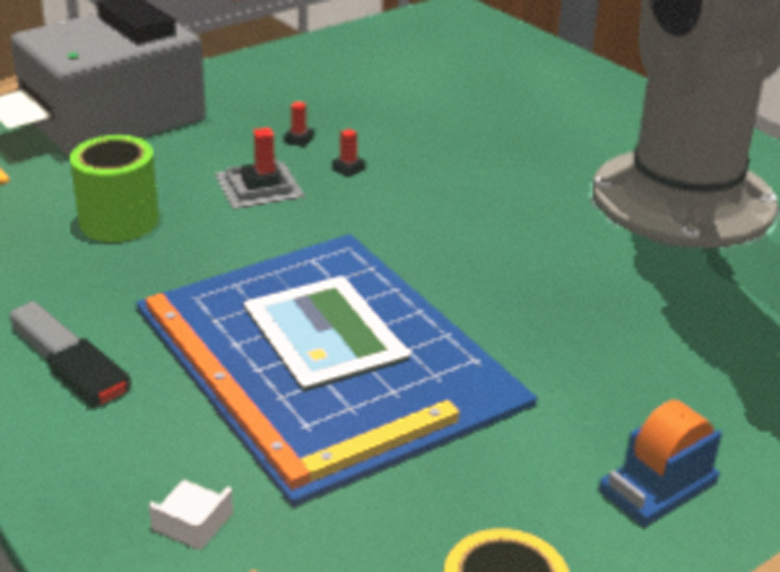

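View pics/b2.png

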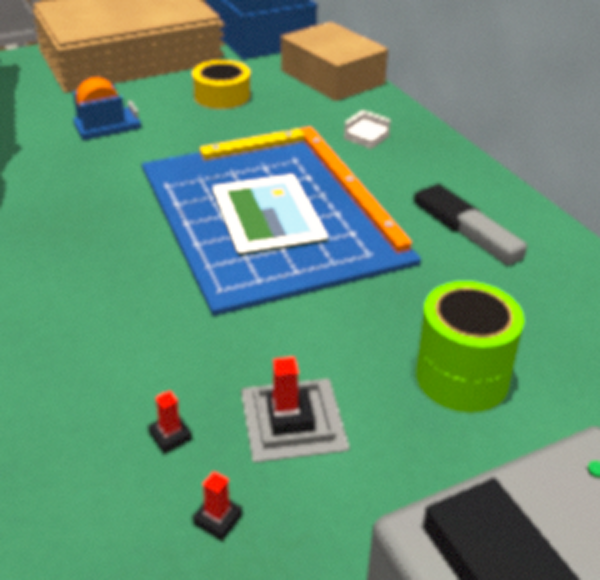

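Three pushers show; the largest stands in the grey dock (side px ~293,305; scene ~273,170), and the two small ones stand loose beside it. The panel is askew on the jig, with the orange stop on the far-from-robot side and the yellow stop at +y.

```bash
cat >> h.py <<'E'
def best(p,t,k=0): return regions_of(p,t)[k]
def rect(p,m,z,T):
    c=max(cv2.findContours(m.astype(np.uint8),0,1)[0],key=cv2.contourArea).reshape(-1,2)
    X=ray(p,c,z,T)[:,:2]
    (cx,cy),(w,h),a=cv2.minAreaRect((X*1000).astype(np.float32))
    return np.round([cx,cy,w,h,a],1)
E
python3 - <<'E'
from h import *
a=get_image('scene');b=get_image('side')
for p in(a,b):
  T=Tof(p)
  for t,z in(('jig',.012),('panel_mid',.02),('dock_floor',.01),('long_stop',.026),('short_stop',.026),('tape_green',.05),('tape_dispenser',.04)):
    m=best(p,t);print(t,rect(p,m['mask'],z,T), (ray(p,m['location'],z,T)[0]*1000).round())
  uv=[273,172] if p is a else [293,303]
  for r in regions_of(p,'pusher_grip'): print('grip',round(r['p'],2),(ray(p,r['location'],.053,T)[0]*1000).round(),rect(p,r['mask'],.053,T))
E
```

```text
jig [568.   11.5 371.6 286.3  85.8] [583.  58.  12.]
panel_mid [554.5  -8.8 170.8 124.1  80.1] [554. -11.  20.]
dock_floor [ 434.8 -334.1  103.8   95.2   73.1] [ 453. -317.   10.]
long_stop [692.4   9.5 343.5  30.1  85.3] [695.  38.  26.]
short_stop [611.2 169.5  35.9 165.3  86. ] [617. 174.  26.]
tape_green [ 617.4 -371.9  269.9  104.9   65.6] [ 619. -367.   50.]
tape_dispenser [433.7 353.9 166.2  92.1  10.9] [436. 357.  40.]
grip 0.4 [ 335. -277.   53.] [ 326.6 -286.7   51.1   10.2   54.3]
jig [567.9   5.5 389.2 295.2  86.3] [534. -94.  12.]
panel_mid [552.7 -19.  171.1 121.3  80.9] [544. -30.  20.]
dock_floor [ 429.4 -350.3   96.    96.6   73.8] [ 427. -364.   10.]
long_stop [683.   -6.9 344.6  37.4  85.2] [677. -45.  26.]
short_stop [607.  152.2  39.2 167.9  85.9] [599. 150.  26.]
tape_green [ 630.3 -364.2  199.6  106.2   49.1] [ 627. -361.   50.]
tape_dispenser [426.1 349.  218.4 104.4  82.8] [417. 308.  40.]
grip 0.89 [ 424. -343.   53.] [ 424.6 -340.2   69.7   23.9   65. ]
grip 0.69 [ 319. -429.   53.] [ 313.9 -430.8   45.    20.9   67.6]
grip 0.52 [ 306. -326.   53.] [ 306.9 -326.3   46.3   17.    77.7]
```

Request:
servo_tool(
  series=[
    {"offset": [0.45, -1, 0], "dr": [0, 0, 0]},
    {"offset": [0.45, -1, 0], "dr": [0, 0, 0]},
    {"offset": [0.45, -1, 0], "dr": [0, 0, 0]},
    {"offset": [0.45, -1, 0], "dr": [0, 0, 0]},
    {"offset": [0.45, -1, 0], "dr": [0, 0, 0]},
    {"offset": [0.45, -1, 0], "dr": [0, 0, 0]},
    {"offset": [0.45, -1, 0], "dr": [0, 0, 0]},
    {"offset": [0.45, -1, 0], "dr": [0, 0, 0]},
  ],
)

```text
time: 2.8
ee_pos: [0.3593, 0.3185, 0.405]
ee_rot: [[-0.948, 0.318, 0.001], [0.318, 0.948, 0.001], [-0.0, 0.001, -1.0]]
wrist_force: [0.1, 0.4, 0.0]
grip_width: 0.0882
finger_force: 0.0
```

Request:
servo_tool(
  series=[
    {"offset": [0.45, -1, 0.4], "dr": [0, 0, 0]},
    {"offset": [0.45, -1, 0.4], "dr": [0, 0, 0]},
    {"offset": [0.45, -1, 0.4], "dr": [0, 0, 0]},
    {"offset": [0.45, -1, 0.4], "dr": [0, 0, 0]},
    {"offset": [0.45, -1, 0.4], "dr": [0, 0, 0]},
    {"offset": [0.45, -1, 0], "dr": [0, 0, 0]},
    {"offset": [0.45, -1, 0], "dr": [0, 0, 0]},
    {"offset": [0.0, 0, 0], "dr": [0, 0, 0]},
  ],
)

```text
time: 3.8
ee_pos: [0.4854, 0.0366, 0.485]
ee_rot: [[-0.946, 0.324, 0.001], [0.324, 0.946, -0.001], [-0.001, -0.0, -1.0]]
wrist_force: [-1.0, 0.3, 0.4]
grip_width: 0.0882
finger_force: 0.0
```

```bash
python3 - <<'E'
from h import *
o=get_obs();p=get_image('wrist');save(p,'w1.png');print(np.round(o['ee_pos'],3),np.round(p['mount'],3).tolist(),p['fx'],o['time'])
T=Tof(p,o);print(T[:3,3])
for t,z in(('jig',.012),('panel_mid',.02),('long_stop',.026),('short_stop',.026)):
    for m in regions_of(p,t)[:2]:print(t,m['p'],rect(p,m['mask'],z,T))
E
```

```text
[0.485 0.037 0.485] [[0.002, -0.954, -0.299, 0.084], [1.0, 0.002, 0.0, 0.001], [0.0, -0.299, 0.954, 0.02], [0.0, 0.0, 0.0, 1.0]] 325.9743266586808 3.8
[0.40650302 0.06463521 0.4645333 ]
jig 0.86 [567.7   7.6 361.6 285.6  86.1]
panel_mid 0.83 [554.2 -11.8 158.4 121.7  80.6]
panel_mid 0.41 [646.6 363.9  97.8 121.5  86. ]
short_stop 0.93 [608.  162.7  23.8 166.2  86.2]
short_stop 0.49 [563.1   8.9 348.3 276.6  85.9]
```

View pics/w1.png

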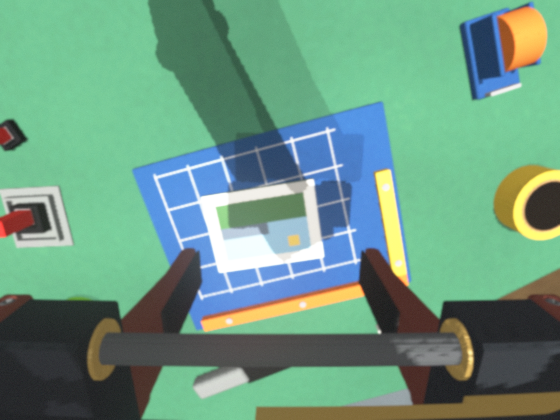

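The picture shows the jig with the panel (centre px ~262,228), orange stop at the bottom, yellow stop at right, dock with the pusher at left (35,217). Jig pose is consistent across cameras: (568, 8) mm, yaw ≈ -3.9°. Panel: (554, -12), yaw ≈ -9.4°.

Request:
servo_tool(
  series=[
    {"offset": [-0.17, -1, -0.25], "dr": [0, 0, 0]},
    {"offset": [-0.17, -1, -0.25], "dr": [0, 0, 0]},
    {"offset": [-0.17, -1, -0.25], "dr": [0, 0, 0]},
    {"offset": [-0.17, -1, -0.25], "dr": [0, 0, 0]},
    {"offset": [-0.17, -1, -0.25], "dr": [0, 0, 0]},
    {"offset": [-0.17, -1, -0.25], "dr": [0, 0, 0]},
    {"offset": [-0.17, -1, -0.25], "dr": [0, 0, 0]},
    {"offset": [-0.17, -1, -0.25], "dr": [0, 0, 0]},
  ],
)

```text
time: 5.05
ee_pos: [0.4307, -0.2801, 0.4044]
ee_rot: [[-0.949, 0.316, 0.001], [0.316, 0.949, 0.0], [-0.0, 0.001, -1.0]]
wrist_force: [-0.1, -0.6, -0.8]
grip_width: 0.0877
finger_force: 0.0
```

Request:
servo_tool(
  series=[
    {"offset": [0, -0.8, 0], "dr": [0, 0, 0]},
    {"offset": [0, -0.8, 0], "dr": [0, 0, 0]},
    {"offset": [0, 0, 0], "dr": [0, 0, 0]},
    {"offset": [0, 0, 0], "dr": [0, 0, 0]},
  ],
)

```text
time: 5.55
ee_pos: [0.4309, -0.3428, 0.4044]
ee_rot: [[-0.949, 0.317, -0.0], [0.317, 0.949, 0.001], [0.001, 0.001, -1.0]]
wrist_force: [0.3, -0.3, -0.2]
grip_width: 0.088
finger_force: 0.0
```

```bash
python3 - <<'E'
from h import *
o=get_obs();p=get_image('wrist');save(p,'w2.png');print(np.round(o['ee_pos'],4),np.round(o['ee_rot'],3).tolist(),o['time'],o['wrist_force'])
T=Tof(p,o)
for t,z in(('dock_floor',.014),('pusher_grip',.079)):
    for m in regions_of(p,t)[:3]:print(t,m['p'],m['location'],rect(p,m['mask'],z,T))
c=p['pixels'];cv2.imwrite('pics/w2.png',cv2.resize(c[120:330,140:420,::-1],None,fx=2.8,fy=2.8,interpolation=2))
E
```

```text
[ 0.4309 -0.3428  0.4044] [[-0.949, 0.317, -0.0], [0.317, 0.949, 0.001], [0.001, 0.001, -1.0]] 5.55 [ 0.27703897 -0.33761629 -0.20962873]
dock_floor 0.96 [277.3, 163.0] [ 429.7 -341.8   94.3   93.8   73.8]
pusher_grip 0.88 [281.3, 189.9] [ 418.9 -337.4   21.3   30.4   71.6]
pusher_grip 0.87 [270.1, 65.5] [ 314.9 -311.6   18.5   15.4    8.3]
pusher_grip 0.68 [172.6, 108.6] [ 321.7 -407.8   24.1   21.4   34.1]
```

View pics/w2.png

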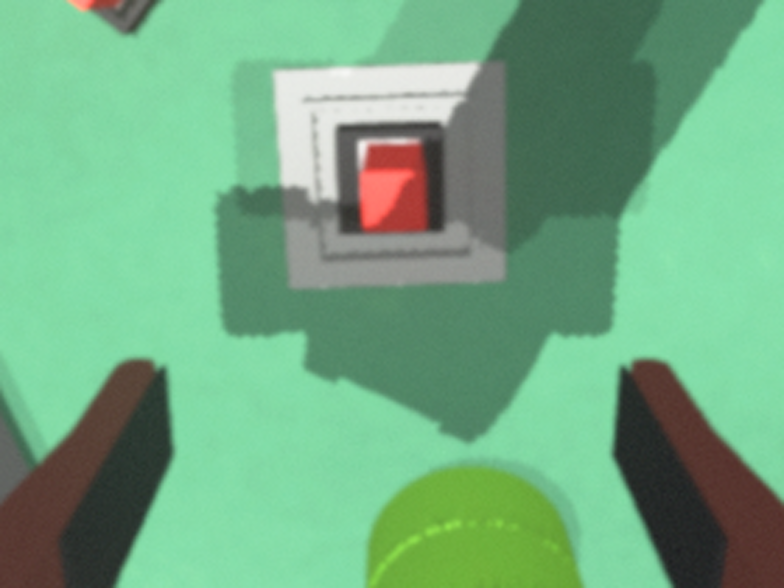

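The picture shows the dock, with the foot in it (crop px 338–444 × 124–234) and the stem's top face (362–428 × 170–231), roughly aligned with the gripper.

```bash
cat > m.py <<'E'
from h import *
o=get_obs();p=get_image('wrist');T=Tof(p,o)
f=lambda c,z:ray(p,np.array(c)/2.8+[140,120],z,T)[:,:2]*1000
R=np.array(o['ee_rot'])[:2,:2]
P0=np.array(o['ee_pos'])[:2]*1000
for n,c,z in(('stemtop',[(362,170),(428,170),(428,231),(360,231)],.079),('foot near bottom',[(337,124),(443,124)],.005),('foot far top',[(444,233),(339,235)],.023),('foot L/R top mid',[(338,180),(443.5,180)],.023)):
  X=f(c,z);print(n,X.round(1).tolist(),'tool',((X-P0)@R).round(1).tolist(),'mean',((X-P0)@R).mean(0).round(1),X.mean(0).round(1))
E
python3 m.py
```

```text
stemtop [[410.3, -345.2], [417.4, -323.9], [438.0, -330.4], [430.6, -352.9]] tool [[18.7, -8.9], [18.7, 13.6], [-2.9, 13.9], [-2.9, -9.8]] mean [7.9 2.2] [ 424.1 -338.1]
foot near bottom [[402.8, -356.0], [416.7, -314.1]] tool [[22.5, -21.6], [22.5, 22.6]] mean [22.5  0.5] [ 409.7 -335.1]
foot far top [[456.7, -327.2], [443.9, -368.5]] tool [[-19.6, 22.8], [-20.5, -20.4]] mean [-20.1   1.2] [ 450.3 -347.9]
foot L/R top mid [[421.9, -361.3], [435.4, -320.8]] tool [[2.6, -20.4], [2.7, 22.2]] mean [2.7 0.9] [ 428.6 -341. ]
```

Request:
servo_tool(
  series=[
    {"offset": [-0.08, 0.06, -0.8], "dr": [0, 0, 0]},
    {"offset": [-0.09, 0.06, -0.8], "dr": [0, 0, 0]},
    {"offset": [0, 0, -0.8], "dr": [0, 0, 0]},
    {"offset": [0, 0, -0.8], "dr": [0, 0, 0]},
    {"offset": [0, 0, -0.8], "dr": [0, 0, 0]},
    {"offset": [0, 0, -0.7], "dr": [0, 0, 0]},
    {"offset": [0, 0, 0], "dr": [0, 0, 0]},
    {"offset": [0, 0, 0], "dr": [0, 0, 0]},
  ],
)

```text
time: 6.75
ee_pos: [0.424, -0.3394, 0.2176]
ee_rot: [[-0.948, 0.318, 0.001], [0.318, 0.948, -0.001], [-0.001, -0.0, -1.0]]
wrist_force: [-0.4, 0.3, -0.2]
grip_width: 0.0876
finger_force: 0.0
```

Request:
servo_tool(
  series=[
    {"offset": [0, 0, 0], "dr": [0, 0, 0]},
    {"offset": [0, 0, 0], "dr": [0, 0, 0]},
    {"offset": [0, 0, 0], "dr": [0, 0, 0]},
    {"offset": [0, 0, 0], "dr": [0, 0, 0]},
    {"offset": [0, 0, 0], "dr": [0, 0, 0]},
    {"offset": [0, 0, 0], "dr": [0, 0, 0]},
    {"offset": [0, 0, 0], "dr": [0, 0, 0]},
    {"offset": [0, 0, 0], "dr": [0, 0, 0]},
  ],
  grip=0,
)

```text
time: 7.75
ee_pos: [0.4235, -0.3393, 0.2166]
ee_rot: [[-0.948, 0.318, -0.0], [0.318, 0.948, 0.0], [0.0, -0.0, -1.0]]
wrist_force: [-0.4, -0.5, -1.6]
grip_width: 0.0216
finger_force: 29.9
```

Request:
servo_tool(
  series=[
    {"offset": [0, 0, 0.5], "dr": [0, 0, 0]},
    {"offset": [0, 0, 1], "dr": [0, 0, 0]},
    {"offset": [0, 0.5, 0.5], "dr": [0, 0, 0]},
    {"offset": [0, 1, 0], "dr": [0, 0, 0]},
    {"offset": [0, 1, 0], "dr": [0, 0, 0]},
    {"offset": [0.1, 1, 0], "dr": [0, 0, 0.97]},
    {"offset": [0.1, 1, 0], "dr": [0, 0, 0.98]},
    {"offset": [0.1, 1, 0], "dr": [0, 0, 0.97]},
  ],
)

```text
time: 8.75
ee_pos: [0.4354, -0.1179, 0.2967]
ee_rot: [[-0.998, 0.066, 0.0], [0.066, 0.998, 0.0], [-0.0, 0.0, -1.0]]
wrist_force: [-0.3, -0.3, -1.5]
grip_width: 0.0219
finger_force: 29.9
```

Request:
servo_tool(
  series=[
    {"offset": [0.1, 1, 0], "dr": [0, 0, 0]},
    {"offset": [0.1, 1, 0], "dr": [0, 0, 0]},
    {"offset": [0, 0.82, 0], "dr": [0, 0, 0]},
    {"offset": [0, 0, 0], "dr": [0, 0, 0]},
    {"offset": [0, 0, 0], "dr": [0, 0, 0]},
  ],
)

```text
time: 9.38
ee_pos: [0.4434, -0.0071, 0.2966]
ee_rot: [[-0.998, 0.069, -0.0], [0.069, 0.998, -0.0], [0.0, -0.0, -1.0]]
wrist_force: [-0.1, 0.2, -0.1]
grip_width: 0.0219
finger_force: 29.9
```

```bash
python3 - <<'E'
from h import *
o=get_obs();p=get_image('wrist');save(p,'w3.png');print(np.round(o['ee_pos'],4),np.round(o['ee_rot'],3).tolist(),o['time'],o['wrist_force'])
T=Tof(p,o)
for t,z in(('jig',.012),('panel_mid',.02),('long_stop',.026),('short_stop',.026)):
    for m in regions_of(p,t)[:2]:print(t,m['p'],m['location'],rect(p,m['mask'],z,T))
E
```

```text
[ 0.4434 -0.0071  0.2966] [[-0.998, 0.069, -0.0], [0.069, 0.998, -0.0], [0.0, -0.0, -1.0]] 9.375 [-0.12629081  0.19683606 -0.07170517]
jig 0.79 [340.1, 242.6] [495.7  12.6 359.  143.9  85.9]
panel_mid 0.78 [239.2, 276.1] [501.7 -66.7  35.6  40.8  80.8]
short_stop 0.79 [465.8, 329.8] [543.4 164.2  29.   48.3  86.6]
```

View pics/w3.png

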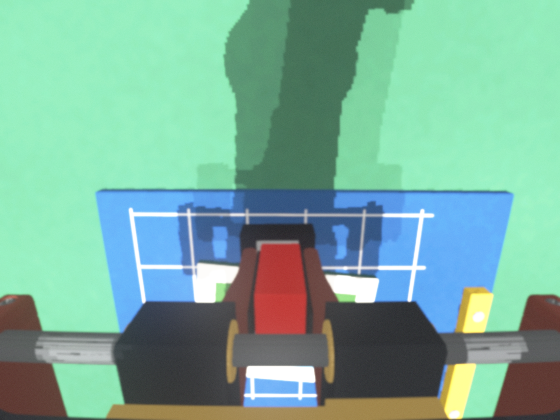

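The jig's near edge runs level in the view (so tool and jig are aligned); the foot's near edge spans px 241–315 at row 225, with the panel's -x edge showing on either side of it.

```bash
cat > n.py <<'E'
from h import *
o=get_obs();p=get_image('wrist');T=Tof(p,o)
R=np.array(o['ee_rot'])[:2,:2];P0=np.array(o['ee_pos'])[:2]*1000
J=np.array([567.8,7.6]);a=np.radians(-3.9);RJ=np.array([[np.cos(a),-np.sin(a)],[np.sin(a),np.cos(a)]])
def show(n,c,z):
  X=ray(p,c,z,T)[:,:2]*1000
  print(n,'tool',((X-P0)@R).round(1).tolist(),'jig',((X-J)@RJ).round(1).tolist())
if __name__=='__main__':
  show('foot near bot',[(241,225),(315,225)],.085)
  show('panel edge',[(197,263),(378,279)],.02)
  show('jig edge',[(98,191),(512,192)],.012)
  g=p['pixels'].astype(int)
  for r in (222,225,228,231,234,238): print(r,[int(g[r,c].sum()) for c in range(234,324,1)][::3])
  for c in (250,280,305): print(c,[int(g[r,c].sum()) for r in range(216,246)])
E
python3 n.py
```

```text
foot near bot tool [[14.6, -23.1], [14.7, 23.1]] jig [[-137.6, -46.4], [-137.6, -0.3]]
panel edge tool [[-44.1, -70.9], [-59.6, 88.3]] jig [[-79.1, -94.5], [-63.2, 64.8]]
jig edge tool [[18.5, -152.7], [18.3, 199.5]] jig [[-141.9, -176.1], [-140.8, 176.2]]
222 [310, 332, 331, 303, 393, 399, 265, 267, 274, 267, 266, 260, 262, 256, 257, 252, 252, 262, 259, 260, 254, 253, 256, 269, 449, 253, 257, 271, 277, 273]
225 [290, 283, 276, 192, 164, 170, 155, 156, 141, 154, 137, 134, 138, 139, 136, 135, 137, 130, 142, 136, 133, 135, 139, 135, 139, 134, 187, 267, 267, 272]
228 [296, 281, 269, 168, 157, 150, 150, 145, 149, 140, 137, 141, 135, 139, 124, 130, 134, 129, 125, 128, 134, 139, 136, 130, 125, 135, 154, 264, 270, 272]
231 [296, 292, 240, 159, 166, 160, 151, 149, 145, 139, 138, 136, 146, 133, 131, 135, 132, 146, 132, 127, 130, 131, 135, 139, 140, 139, 135, 239, 270, 265]
234 [297, 294, 207, 168, 168, 164, 164, 165, 146, 152, 145, 148, 140, 146, 144, 134, 132, 128, 139, 140, 133, 141, 138, 145, 144, 147, 144, 219, 281, 279]
238 [356, 337, 228, 178, 170, 169, 159, 161, 166, 155, 160, 152, 142, 154, 155, 153, 147, 156, 150, 145, 142, 156, 147, 137, 149, 142, 143, 211, 275, 272]
250 [360, 304, 298, 304, 315, 323, 316, 277, 212, 163, 150, 149, 146, 154, 152, 156, 154, 154, 160, 150, 160, 165, 166, 159, 173, 163, 172, 176, 173, 175]
280 [376, 284, 277, 274, 274, 273, 251, 217, 172, 132, 131, 140, 131, 133, 128, 135, 133, 136, 142, 141, 145, 146, 146, 182, 296, 400, 434, 409, 339, 294]
305 [526, 496, 496, 493, 499, 492, 442, 334, 199, 135, 126, 126, 130, 129, 132, 136, 134, 136, 137, 140, 141, 148, 152, 144, 144, 152, 143, 151, 146, 147]
```

Request:
servo_tool(
  series=[
    {"offset": [0, 0, -0.8], "dr": [0, 0, 0]},
    {"offset": [0, 0, -0.8], "dr": [0, 0, 0]},
    {"offset": [0, 0, -0.15], "dr": [0, 0, 0]},
    {"offset": [0, 0, 0], "dr": [0, 0, 0]},
    {"offset": [0, 0, 0], "dr": [0, 0, 0]},
  ],
)

```text
time: 10.3
ee_pos: [0.4441, -0.0066, 0.2276]
ee_rot: [[-0.998, 0.069, 0.002], [0.069, 0.998, 0.0], [-0.002, 0.001, -1.0]]
wrist_force: [0.3, -0.1, -0.6]
grip_width: 0.0217
finger_force: 29.9
```

Request:
servo_tool(
  series=[
    {"offset": [0.12, -0.008, 0], "dr": [0, 0, 0]},
    {"offset": [0.12, -0.008, 0], "dr": [0, 0, 0]},
    {"offset": [0.12, -0.008, 0], "dr": [0, 0, 0]},
    {"offset": [0.08, -0.006, 0], "dr": [0, 0, 0]},
    {"offset": [0.08, -0.006, 0], "dr": [0, 0, 0]},
    {"offset": [0.08, -0.006, 0], "dr": [0, 0, 0]},
    {"offset": [0.08, -0.006, 0], "dr": [0, 0, 0]},
    {"offset": [0.08, -0.006, 0], "dr": [0, 0, 0]},
  ],
)

```text
time: 11.3
ee_pos: [0.4741, -0.0087, 0.2266]
ee_rot: [[-0.998, 0.069, -0.0], [0.069, 0.998, -0.0], [0.0, -0.0, -1.0]]
wrist_force: [-0.4, 0.5, -2.4]
grip_width: 0.0222
finger_force: 29.9
```

Request:
servo_tool(
  series=[
    {"offset": [0.1, -0.007, 0], "dr": [0, 0, 0]},
    {"offset": [0.1, -0.007, 0], "dr": [0, 0, 0]},
    {"offset": [0.1, -0.007, 0], "dr": [0, 0, 0]},
    {"offset": [0.1, -0.007, 0], "dr": [0, 0, 0]},
    {"offset": [0.1, -0.007, 0], "dr": [0, 0, 0]},
    {"offset": [0.1, -0.007, 0], "dr": [0, 0, 0]},
    {"offset": [0.1, -0.007, 0], "dr": [0, 0, 0]},
    {"offset": [0.05, -0.003, 0], "dr": [0, 0, 0]},
  ],
)

```text
time: 12.3
ee_pos: [0.5042, -0.0107, 0.2267]
ee_rot: [[-0.998, 0.069, 0.0], [0.069, 0.998, 0.0], [-0.0, 0.0, -1.0]]
wrist_force: [-0.6, -0.5, -1.0]
grip_width: 0.0218
finger_force: 29.9
```

```bash
python3 - <<'E'
from n import *
from h import *
print(P0,o['wrist_force'],((P0-J)@RJ).round(1))
save(p,'w4.png')
for q in (get_image('scene'),get_image('side')):
  m=best(q,'panel_mid');r=rect(q,m['mask'],.02,Tof(q));print(r,((r[:2]-J)@RJ).round(1))
E
```

```text
[504.24173645 -10.67101824] [-0.55929439 -0.49866569 -1.02543548] [-62.2 -22.6]
[591.2  -5.2 169.  126.6  86.3] [ 24.2 -11.2]
[590.3 -14.4 168.9 123.6  86.5] [ 23.9 -20.4]
```

View pics/w4.png

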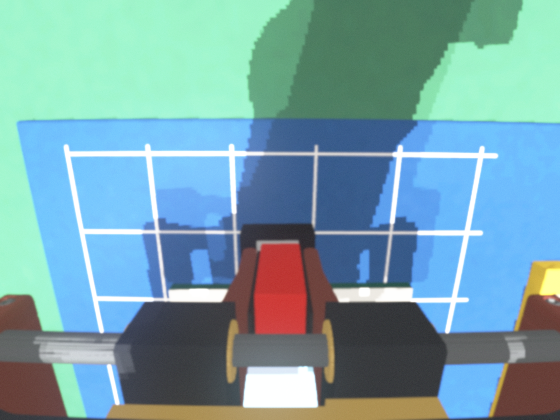

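The panel is now square to the jig and flush on the foot (its near edge level at row ~288). About 28 mm is left to the orange stop.

Request:
servo_tool(
  series=[
    {"offset": [0.1, -0.007, 0], "dr": [0, 0, 0]},
    {"offset": [0.1, -0.007, 0], "dr": [0, 0, 0]},
    {"offset": [0.1, -0.007, 0], "dr": [0, 0, 0]},
    {"offset": [0.1, -0.007, 0], "dr": [0, 0, 0]},
    {"offset": [0.1, -0.007, 0], "dr": [0, 0, 0]},
    {"offset": [0.05, -0.003, 0], "dr": [0, 0, 0]},
    {"offset": [0, 0, 0], "dr": [0, 0, 0]},
    {"offset": [0, 0, 0], "dr": [0, 0, 0]},
  ],
)

```text
time: 13.55
ee_pos: [0.5261, -0.0123, 0.2268]
ee_rot: [[-0.998, 0.069, 0.001], [0.069, 0.998, -0.0], [-0.001, 0.0, -1.0]]
wrist_force: [-0.5, -0.9, -1.5]
grip_width: 0.0217
finger_force: 29.9
```

Request:
servo_tool(
  series=[
    {"offset": [0.02, -0.001, 0], "dr": [0, 0, 0]},
    {"offset": [0.02, -0.002, 0], "dr": [0, 0, 0]},
    {"offset": [0.02, -0.001, 0], "dr": [0, 0, 0]},
    {"offset": [0, 0, 0], "dr": [0, 0, 0]},
  ],
)

```text
time: 14.05
ee_pos: [0.5285, -0.0124, 0.2266]
ee_rot: [[-0.998, 0.069, 0.0], [0.069, 0.998, -0.0], [-0.0, -0.0, -1.0]]
wrist_force: [-0.3, 0.3, -0.7]
grip_width: 0.0218
finger_force: 29.9
```

Request:
servo_tool(
  series=[
    {"offset": [0.02, -0.001, 0], "dr": [0, 0, 0]},
    {"offset": [0.02, -0.002, 0], "dr": [0, 0, 0]},
    {"offset": [0, 0, 0], "dr": [0, 0, 0]},
  ],
)

```text
time: 14.42
ee_pos: [0.5302, -0.0125, 0.2267]
ee_rot: [[-0.998, 0.069, 0.0], [0.069, 0.998, -0.0], [-0.0, -0.0, -1.0]]
wrist_force: [-0.6, 0.4, -1.1]
grip_width: 0.0215
finger_force: 29.9
```

Request:
servo_tool(
  series=[
    {"offset": [0.02, -0.001, 0], "dr": [0, 0, 0]},
    {"offset": [0, 0, 0], "dr": [0, 0, 0]},
  ],
)

```text
time: 14.68
ee_pos: [0.5308, -0.0125, 0.2267]
ee_rot: [[-0.998, 0.069, -0.0], [0.069, 0.998, 0.0], [0.0, 0.0, -1.0]]
wrist_force: [-0.7, 0.7, -0.7]
grip_width: 0.0219
finger_force: 29.9
```

Request:
servo_tool(
  series=[
    {"offset": [0.015, -0.001, 0], "dr": [0, 0, 0]},
    {"offset": [0, 0, 0], "dr": [0, 0, 0]},
  ],
)

```text
time: 14.92
ee_pos: [0.5313, -0.0126, 0.2266]
ee_rot: [[-0.998, 0.069, -0.0], [0.069, 0.998, 0.0], [0.0, 0.0, -1.0]]
wrist_force: [-1.3, 0.0, -0.5]
grip_width: 0.0223
finger_force: 29.9
```

Request:
servo_tool(
  series=[
    {"offset": [0.015, -0.001, 0], "dr": [0, 0, 0]},
    {"offset": [0, 0, 0], "dr": [0, 0, 0]},
  ],
)

```text
time: 15.18
ee_pos: [0.5316, -0.0126, 0.2266]
ee_rot: [[-0.998, 0.069, -0.001], [0.069, 0.998, 0.0], [0.001, 0.0, -1.0]]
wrist_force: [-3.9, -0.1, 1.4]
grip_width: 0.0218
finger_force: 29.9
```

Request:
servo_tool(
  series=[
    {"offset": [0.015, -0.001, 0], "dr": [0, 0, 0]},
    {"offset": [0, 0, 0], "dr": [0, 0, 0]},
  ],
)

```text
time: 15.42
ee_pos: [0.5319, -0.0126, 0.2264]
ee_rot: [[-0.998, 0.069, -0.002], [0.069, 0.998, 0.0], [0.002, 0.0, -1.0]]
wrist_force: [-5.0, 0.6, 3.3]
grip_width: 0.0217
finger_force: 30.0
```

Request:
servo_tool(
  series=[
    {"offset": [0.012, -0.001, 0], "dr": [0, 0, 0]},
    {"offset": [0, 0, 0], "dr": [0, 0, 0]},
    {"offset": [0, 0, 0], "dr": [0, 0, 0]},
  ],
)

```text
time: 15.8
ee_pos: [0.5321, -0.0126, 0.2264]
ee_rot: [[-0.998, 0.069, -0.003], [0.069, 0.998, 0.0], [0.003, 0.0, -1.0]]
wrist_force: [-6.9, 0.3, 3.7]
grip_width: 0.0219
finger_force: 30.0
```

Request:
servo_tool(
  series=[
    {"offset": [0.006, 0, 0], "dr": [0, 0, 0]},
    {"offset": [0, 0, 0], "dr": [0, 0, 0]},
    {"offset": [0, 0, 0], "dr": [0, 0, 0]},
    {"offset": [0, 0, 0], "dr": [0, 0, 0]},
    {"offset": [0, 0, 0], "dr": [0, 0, 0]},
    {"offset": [0, 0, 0], "dr": [0, 0, 0]},
    {"offset": [0, 0, 0], "dr": [0, 0, 0]},
    {"offset": [0, 0, 0], "dr": [0, 0, 0]},
  ],
)

```text
time: 16.8
ee_pos: [0.5322, -0.0127, 0.2264]
ee_rot: [[-0.998, 0.069, -0.003], [0.069, 0.998, 0.0], [0.003, 0.0, -1.0]]
wrist_force: [-5.9, 0.2, 3.2]
grip_width: 0.0218
finger_force: 30.0
```

```bash
python3 - <<'E'
from n import *
print(P0,((P0-J)@RJ).round(1),np.round(o['moment'],2),np.round(o['wrist_force'],1))
for q in (get_image('scene'),get_image('side')):
  m=best(q,'panel_mid');r=rect(q,m['mask'],.02,Tof(q));print(r,((r[:2]-J)@RJ).round(1))
E
```

```text
[532.17780559 -12.70942275] [-34.2 -22.7] [0.16 1.64 0.01] [-5.9  0.2  3.2]
[615.9  -6.6 168.9 116.4  86.1] [ 49.  -10.9]
[616.7 -19.5 166.7 119.6  86.5] [ 50.6 -23.7]
```

Request:
servo_tool(
  series=[
    {"offset": [-0.1, 0.007, 0], "dr": [0, 0, 0]},
    {"offset": [-0.3, 0.02, 0], "dr": [0, 0, 0]},
    {"offset": [0, 0, 0], "dr": [0, 0, 0]},
    {"offset": [0, 0, 1], "dr": [0, 0, 0]},
    {"offset": [0.56, -0.74, 0], "dr": [0, 0, 0]},
    {"offset": [0.56, -0.74, 0], "dr": [0, 0, 0]},
    {"offset": [0.56, -0.74, 0], "dr": [0, 0, 0]},
    {"offset": [0.56, -0.74, 0], "dr": [0, 0, 0]},
  ],
)

```text
time: 18.05
ee_pos: [0.6078, -0.1309, 0.2668]
ee_rot: [[-0.998, 0.069, 0.001], [0.069, 0.998, -0.0], [-0.001, 0.0, -1.0]]
wrist_force: [0.9, 0.8, -2.0]
grip_width: 0.0216
finger_force: 29.9
```

Request:
servo_tool(
  series=[
    {"offset": [0, 0, 0], "dr": [0, 0, 0]},
    {"offset": [0, 0, 0], "dr": [0, 0, 0]},
  ],
)

```text
time: 18.3
ee_pos: [0.6066, -0.1295, 0.2664]
ee_rot: [[-0.998, 0.069, -0.001], [0.069, 0.998, 0.001], [0.001, 0.0, -1.0]]
wrist_force: [0.1, -0.6, -0.4]
grip_width: 0.0216
finger_force: 29.9
```

```bash
python3 - <<'E'
from n import *
print(P0,((P0-J)@RJ).round(1),o['ee_pos'][2]);q=get_image('side')
m=best(q,'panel_mid');r=rect(q,m['mask'],.02,Tof(q));print(r,((r[:2]-J)@RJ).round(1))
cv2.imwrite('pics/s5.png',np.vstack([cv2.resize(q['pixels'][130:290,200:400,::-1],None,fx=2.7,fy=2.7,interpolation=2)]))
E
```

```text
[ 606.61158954 -129.52998205] [  48.  -134.2] 0.2663594899185432
[614.6 -15.1 174.1 122.4  84.8] [ 48.2 -19.5]
```

View pics/s5.png

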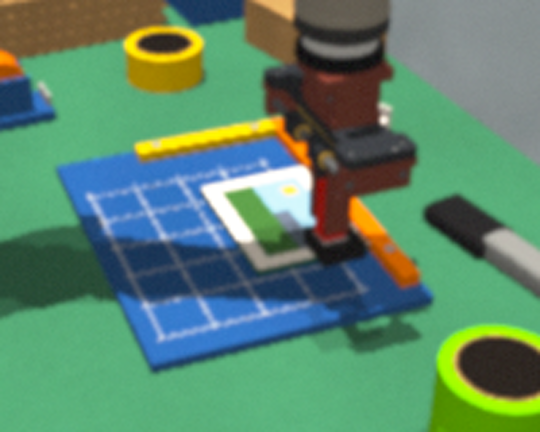

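The panel sits against the orange stop, and the pusher hovers off its -y side (crop ~335,245). I'll check the -y edge before descending.

```bash
python3 - <<'E'
from n import *
q=get_image('side')
X=ray(q,np.array([(258,270),(205,187)])/2.7+[200,130],.02,Tof(q))[:,:2]*1000
print(((X-J)@RJ).round(1))
E
```

```text
[[ -5.1 -97.1]
 [ -1.5  62.2]]
```

Request:
servo_tool(
  series=[
    {"offset": [0, 0, -0.5], "dr": [0, 0, 0]},
    {"offset": [0, 0, -0.5], "dr": [0, 0, 0]},
    {"offset": [0, 0, 0], "dr": [0, 0, 0]},
    {"offset": [0, 0, 0], "dr": [0, 0, 0]},
    {"offset": [0.007, 0.1, 0], "dr": [0, 0, 0]},
    {"offset": [0.007, 0.1, 0], "dr": [0, 0, 0]},
    {"offset": [0.005, 0.08, 0], "dr": [0, 0, 0]},
    {"offset": [0.005, 0.08, 0], "dr": [0, 0, 0]},
  ],
)

```text
time: 19.55
ee_pos: [0.6079, -0.1153, 0.2267]
ee_rot: [[-0.998, 0.069, 0.0], [0.069, 0.998, 0.0], [-0.0, 0.0, -1.0]]
wrist_force: [0.6, 0.7, -1.5]
grip_width: 0.0219
finger_force: 30.0
```

Request:
servo_tool(
  series=[
    {"offset": [0.005, 0.08, 0], "dr": [0, 0, 0]},
    {"offset": [0.005, 0.08, 0], "dr": [0, 0, 0]},
    {"offset": [0.005, 0.08, 0], "dr": [0, 0, 0]},
    {"offset": [0.007, 0.1, 0], "dr": [0, 0, 0]},
    {"offset": [0.007, 0.1, 0], "dr": [0, 0, 0]},
    {"offset": [0.007, 0.1, 0], "dr": [0, 0, 0]},
    {"offset": [0.007, 0.1, 0], "dr": [0, 0, 0]},
  ],
)

```text
time: 20.42
ee_pos: [0.6096, -0.0898, 0.2267]
ee_rot: [[-0.998, 0.069, 0.0], [0.069, 0.998, -0.0], [-0.0, -0.0, -1.0]]
wrist_force: [0.4, -2.3, 0.1]
grip_width: 0.0221
finger_force: 30.0
```

```bash
python3 - <<'E'
from n import *
print(P0,((P0-J)@RJ).round(1),o['ee_pos'][2],o['wrist_force'])
for q in (get_image('side'),get_image('scene')):
  m=best(q,'panel_mid');r=rect(q,m['mask'],.02,Tof(q));print(r,((r[:2]-J)@RJ).round(1))
cv2.imwrite('pics/s6.png',cv2.resize(q['pixels'][180:320,200:400,::-1],None,fx=3.5,fy=3.5,interpolation=2))
E
```

```text
[609.62158685 -89.79821132] [ 48.3 -94.3] 0.2267208590681625 [ 0.41717634 -2.30907102  0.0617444 ]
[609.8   5.4 171.  105.4  85.4] [42.1  0.7]
[616.9  15.7 171.1 119.7  85.6] [48.4 11.4]
```

View pics/s6.png

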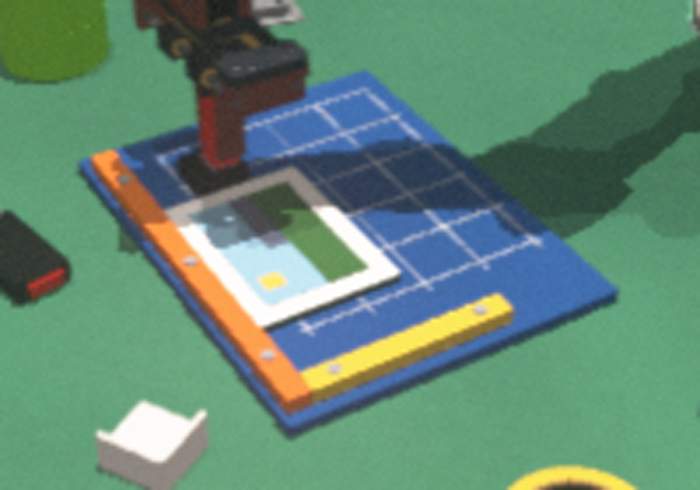

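The panel slides along the orange stop, flush, with about 60 mm left to the yellow stop.

Request:
servo_tool(
  series=[
    {"offset": [0.007, 0.1, 0], "dr": [0, 0, 0]},
    {"offset": [0.007, 0.1, 0], "dr": [0, 0, 0]},
    {"offset": [0.007, 0.1, 0], "dr": [0, 0, 0]},
    {"offset": [0.007, 0.1, 0], "dr": [0, 0, 0]},
    {"offset": [0.007, 0.1, 0], "dr": [0, 0, 0]},
    {"offset": [0.007, 0.1, 0], "dr": [0, 0, 0]},
    {"offset": [0.007, 0.1, 0], "dr": [0, 0, 0]},
    {"offset": [0.007, 0.1, 0], "dr": [0, 0, 0]},
  ],
)

```text
time: 21.68
ee_pos: [0.6118, -0.0577, 0.2266]
ee_rot: [[-0.998, 0.069, -0.0], [0.069, 0.998, 0.0], [0.0, 0.0, -1.0]]
wrist_force: [-1.0, -0.9, -1.3]
grip_width: 0.0224
finger_force: 30.0
```

Request:
servo_tool(
  series=[
    {"offset": [0.007, 0.1, 0], "dr": [0, 0, 0]},
    {"offset": [0.007, 0.1, 0], "dr": [0, 0, 0]},
    {"offset": [0.007, 0.1, 0], "dr": [0, 0, 0]},
    {"offset": [0.007, 0.1, 0], "dr": [0, 0, 0]},
    {"offset": [0.005, 0.08, 0], "dr": [0, 0, 0]},
    {"offset": [0.003, 0.05, 0], "dr": [0, 0, 0]},
    {"offset": [0, 0, 0], "dr": [0, 0, 0]},
    {"offset": [0, 0, 0], "dr": [0, 0, 0]},
  ],
)

```text
time: 22.68
ee_pos: [0.6133, -0.0368, 0.2267]
ee_rot: [[-0.998, 0.069, 0.0], [0.069, 0.998, 0.0], [-0.0, 0.0, -1.0]]
wrist_force: [0.5, -0.7, -1.5]
grip_width: 0.0222
finger_force: 30.0
```

```bash
python3 - <<'E'
from n import *
print(P0,((P0-J)@RJ).round(1),o['ee_pos'][2],o['wrist_force'])
for q in (get_image('side'),get_image('scene')):
  m=best(q,'panel_mid');r=rect(q,m['mask'],.02,Tof(q));print(r,((r[:2]-J)@RJ).round(1))
E
```

```text
[613.31498773 -36.77254198] [ 48.4 -41.2] 0.2267359809445342 [ 0.51055974 -0.65029174 -1.50639783]
[609.9  58.6 173.3  97.3  85. ] [38.5 53.7]
[622.8  67.1 167.8 120.4  86. ] [50.8 63.1]
```

Request:
servo_tool(
  series=[
    {"offset": [0.002, 0.03, 0], "dr": [0, 0, 0]},
    {"offset": [0.002, 0.03, 0], "dr": [0, 0, 0]},
    {"offset": [0.002, 0.03, 0], "dr": [0, 0, 0]},
    {"offset": [0.001, 0.02, 0], "dr": [0, 0, 0]},
    {"offset": [0.001, 0.02, 0], "dr": [0, 0, 0]},
    {"offset": [0, 0, 0], "dr": [0, 0, 0]},
  ],
)

```text
time: 23.68
ee_pos: [0.6136, -0.0315, 0.2267]
ee_rot: [[-0.998, 0.069, 0.0], [0.069, 0.998, 0.0], [-0.0, 0.0, -1.0]]
wrist_force: [0.2, -0.9, -0.0]
grip_width: 0.022
finger_force: 30.0
```

Request:
servo_tool(
  series=[
    {"offset": [0.001, 0.02, 0], "dr": [0, 0, 0]},
    {"offset": [0.001, 0.02, 0], "dr": [0, 0, 0]},
    {"offset": [0, 0, 0], "dr": [0, 0, 0]},
  ],
)

```text
time: 24.05
ee_pos: [0.6137, -0.0299, 0.2267]
ee_rot: [[-0.998, 0.069, 0.0], [0.069, 0.998, 0.0], [-0.0, 0.0, -1.0]]
wrist_force: [0.4, -1.4, 0.2]
grip_width: 0.0219
finger_force: 30.0
```

Request:
servo_tool(
  series=[
    {"offset": [0.001, 0.02, 0], "dr": [0, 0, 0]},
    {"offset": [0, 0, 0], "dr": [0, 0, 0]},
  ],
)

```text
time: 24.3
ee_pos: [0.6137, -0.0291, 0.2267]
ee_rot: [[-0.998, 0.069, 0.0], [0.069, 0.998, 0.0], [-0.0, 0.0, -1.0]]
wrist_force: [-0.4, -1.4, -0.1]
grip_width: 0.0217
finger_force: 30.0
```

Request:
servo_tool(
  series=[
    {"offset": [0.001, 0.015, 0], "dr": [0, 0, 0]},
    {"offset": [0, 0, 0], "dr": [0, 0, 0]},
  ],
)

```text
time: 24.55
ee_pos: [0.6137, -0.0286, 0.2267]
ee_rot: [[-0.998, 0.069, 0.0], [0.069, 0.998, 0.0], [-0.0, 0.0, -1.0]]
wrist_force: [0.3, -1.3, -1.0]
grip_width: 0.0217
finger_force: 30.0
```

Request:
servo_tool(
  series=[
    {"offset": [0.001, 0.015, 0], "dr": [0, 0, 0]},
    {"offset": [0, 0, 0], "dr": [0, 0, 0]},
  ],
)

```text
time: 24.8
ee_pos: [0.6137, -0.0283, 0.2267]
ee_rot: [[-0.998, 0.069, 0.0], [0.069, 0.998, -0.0], [-0.0, -0.0, -1.0]]
wrist_force: [-0.7, -2.8, 0.2]
grip_width: 0.0219
finger_force: 30.0
```

Request:
servo_tool(
  series=[
    {"offset": [0.001, 0.015, 0], "dr": [0, 0, 0]},
    {"offset": [0, 0, 0], "dr": [0, 0, 0]},
  ],
)

```text
time: 25.05
ee_pos: [0.6137, -0.0281, 0.2267]
ee_rot: [[-0.998, 0.07, -0.0], [0.07, 0.998, -0.001], [-0.0, -0.001, -1.0]]
wrist_force: [-1.1, -4.3, 0.4]
grip_width: 0.0218
finger_force: 30.0
```

Request:
servo_tool(
  series=[
    {"offset": [0.001, 0.015, 0], "dr": [0, 0, 0]},
    {"offset": [0, 0, 0], "dr": [0, 0, 0]},
  ],
)

```text
time: 25.3
ee_pos: [0.6137, -0.0279, 0.2268]
ee_rot: [[-0.998, 0.07, -0.0], [0.07, 0.998, -0.001], [-0.0, -0.001, -1.0]]
wrist_force: [-1.3, -5.9, 0.2]
grip_width: 0.0222
finger_force: 30.0
```

Request:
servo_tool(
  series=[
    {"offset": [0, 0.008, 0], "dr": [0, 0, 0]},
    {"offset": [0, 0, 0], "dr": [0, 0, 0]},
    {"offset": [0, 0, 0], "dr": [0, 0, 0]},
  ],
)

```text
time: 25.68
ee_pos: [0.6137, -0.0279, 0.2268]
ee_rot: [[-0.998, 0.07, -0.0], [0.07, 0.998, -0.002], [-0.0, -0.002, -1.0]]
wrist_force: [-0.7, -6.3, 1.0]
grip_width: 0.0216
finger_force: 30.0
```

Request:
servo_tool(
  series=[
    {"offset": [0, 0.008, 0], "dr": [0, 0, 0]},
    {"offset": [0, 0, 0], "dr": [0, 0, 0]},
    {"offset": [0, 0, 0], "dr": [0, 0, 0]},
    {"offset": [0, 0, 0], "dr": [0, 0, 0]},
    {"offset": [0, 0, 0], "dr": [0, 0, 0]},
    {"offset": [0, 0, 0], "dr": [0, 0, 0]},
    {"offset": [0, 0, 0], "dr": [0, 0, 0]},
    {"offset": [0, 0, 0], "dr": [0, 0, 0]},
  ],
)

```text
time: 26.68
ee_pos: [0.6136, -0.0278, 0.2267]
ee_rot: [[-0.998, 0.07, -0.0], [0.07, 0.998, -0.002], [-0.0, -0.002, -1.0]]
wrist_force: [-1.0, -7.9, 1.0]
grip_width: 0.0219
finger_force: 30.0
```

```bash
python3 - <<'E'
from n import *
print(P0,((P0-J)@RJ).round(1),o['ee_pos'][2],o['wrist_force'])
q=get_image('scene')
m=best(q,'panel_mid');r=rect(q,m['mask'],.02,Tof(q));print(r,((r[:2]-J)@RJ).round(1))
cv2.imwrite('pics/s7.png',cv2.resize(q['pixels'][190:310,220:380,::-1],None,fx=4.8,fy=4.8,interpolation=2))
E
```

```text
[613.60112621 -27.77180558] [ 48.1 -32.2] 0.226742897096906 [-0.97849946 -7.87610387  1.03724054]
[623.   70.3 155.8 118.1  84.8] [50.8 66.3]
```

View pics/s7.png

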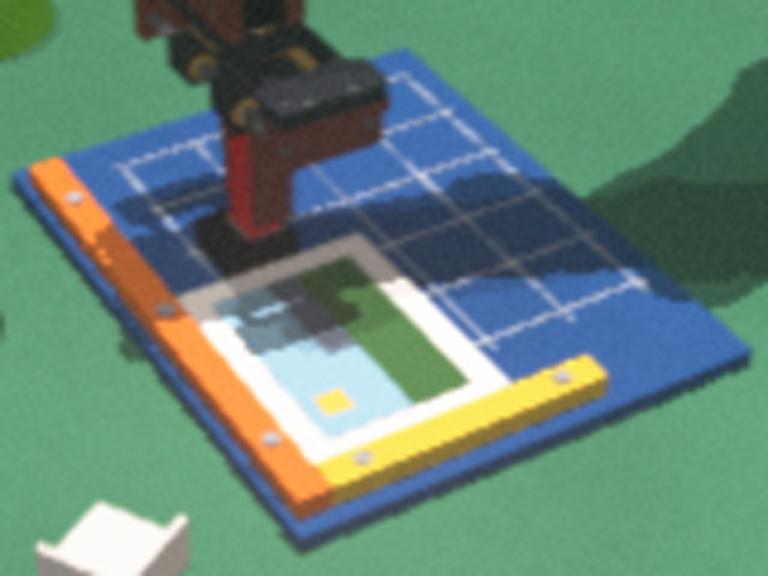

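The panel sits square in the corner, flush on both stops. Now I retreat and return the pusher to its dock.

Request:
servo_tool(
  series=[
    {"offset": [0, -0.06, 0], "dr": [0, 0, 0]},
    {"offset": [-0.03, -0.4, 0], "dr": [0, 0, 0]},
    {"offset": [0, 0, 0], "dr": [0, 0, 0]},
    {"offset": [0, 0, 1], "dr": [0, 0, 0]},
    {"offset": [0, 0, 1], "dr": [0, 0, 0]},
    {"offset": [-0.6, -0.9, 0], "dr": [0, 0, 0]},
    {"offset": [-0.6, -0.9, 0], "dr": [0, 0, 0]},
    {"offset": [-0.6, -0.9, 0], "dr": [0, 0, 0]},
  ],
)

```text
time: 27.82
ee_pos: [0.54, -0.1531, 0.3068]
ee_rot: [[-0.998, 0.068, 0.001], [0.068, 0.998, 0.001], [-0.001, 0.001, -1.0]]
wrist_force: [0.1, -0.5, -0.8]
grip_width: 0.0219
finger_force: 30.0
```

Request:
servo_tool(
  series=[
    {"offset": [-0.6, -0.9, 0], "dr": [0, 0, -0.97]},
    {"offset": [-0.6, -0.9, 0], "dr": [0, 0, -0.98]},
    {"offset": [-0.6, -0.9, 0], "dr": [0, 0, -0.97]},
    {"offset": [-0.6, -0.9, 0], "dr": [0, 0, 0]},
    {"offset": [-0.5, -0.7, 0], "dr": [0, 0, 0]},
    {"offset": [0, 0, 0], "dr": [0, 0, 0]},
    {"offset": [0, 0, 0], "dr": [0, 0, 0]},
  ],
)

```text
time: 28.7
ee_pos: [0.4253, -0.3239, 0.3066]
ee_rot: [[-0.948, 0.318, 0.001], [0.318, 0.948, 0.001], [-0.0, 0.001, -1.0]]
wrist_force: [0.6, -0.1, -0.2]
grip_width: 0.022
finger_force: 30.0
```

Request:
servo_tool(
  series=[
    {"offset": [-0.045, -0.385, 0], "dr": [0, 0, 0]},
    {"offset": [0, 0, 0], "dr": [0, 0, 0]},
    {"offset": [0, 0, -0.8], "dr": [0, 0, 0]},
    {"offset": [0, 0, -0.8], "dr": [0, 0, 0]},
    {"offset": [0, 0, -0.3], "dr": [0, 0, 0]},
    {"offset": [0, 0, -0.2], "dr": [0, 0, 0]},
    {"offset": [0, 0, 0], "dr": [0, 0, 0]},
    {"offset": [0, 0, 0], "dr": [0, 0, 0]},
  ],
)

```text
time: 29.7
ee_pos: [0.4231, -0.3403, 0.2235]
ee_rot: [[-0.948, 0.318, 0.001], [0.318, 0.948, -0.001], [-0.001, -0.0, -1.0]]
wrist_force: [0.5, -1.0, -1.5]
grip_width: 0.0217
finger_force: 30.0
```

Request:
servo_tool(
  series=[
    {"offset": [0, 0, -0.06], "dr": [0, 0, 0]},
    {"offset": [0, 0, -0.04], "dr": [0, 0, 0]},
    {"offset": [0, 0, 0], "dr": [0, 0, 0]},
    {"offset": [0, 0, 0], "dr": [0, 0, 0]},
  ],
)

```text
time: 30.2
ee_pos: [0.4229, -0.34, 0.2187]
ee_rot: [[-0.948, 0.318, 0.0], [0.318, 0.948, 0.0], [-0.0, 0.0, -1.0]]
wrist_force: [-0.6, -0.3, -1.7]
grip_width: 0.022
finger_force: 30.0
```

Request:
servo_tool(
  series=[
    {"offset": [0, 0, -0.03], "dr": [0, 0, 0]},
    {"offset": [0, 0, -0.02], "dr": [0, 0, 0]},
    {"offset": [0, 0, 0], "dr": [0, 0, 0]},
    {"offset": [0, 0, 0], "dr": [0, 0, 0]},
  ],
)

```text
time: 30.7
ee_pos: [0.4228, -0.34, 0.2167]
ee_rot: [[-0.948, 0.318, -0.0], [0.318, 0.948, -0.0], [0.0, -0.0, -1.0]]
wrist_force: [0.9, 0.2, -1.4]
grip_width: 0.0219
finger_force: 30.0
```

Request:
servo_tool(
  series=[
    {"offset": [0, 0, -0.01], "dr": [0, 0, 0]},
    {"offset": [0, 0, 0], "dr": [0, 0, 0]},
    {"offset": [0, 0, 0], "dr": [0, 0, 0]},
  ],
)

```text
time: 31.08
ee_pos: [0.4229, -0.34, 0.2163]
ee_rot: [[-0.948, 0.318, 0.0], [0.318, 0.948, -0.0], [-0.0, 0.0, -1.0]]
wrist_force: [-0.8, -0.6, -1.4]
grip_width: 0.0222
finger_force: 30.0
```

Request:
servo_tool(
  series=[
    {"offset": [0, 0, -0.012], "dr": [0, 0, 0]},
    {"offset": [0, 0, 0], "dr": [0, 0, 0]},
    {"offset": [0, 0, 0], "dr": [0, 0, 0]},
  ],
)

```text
time: 31.45
ee_pos: [0.4228, -0.34, 0.2158]
ee_rot: [[-0.948, 0.318, -0.0], [0.318, 0.948, 0.0], [0.0, 0.0, -1.0]]
wrist_force: [0.1, -0.9, -1.2]
grip_width: 0.022
finger_force: 30.0
```

Request:
servo_tool(
  series=[
    {"offset": [0, 0, -0.012], "dr": [0, 0, 0]},
    {"offset": [0, 0, 0], "dr": [0, 0, 0]},
    {"offset": [0, 0, 0], "dr": [0, 0, 0]},
  ],
)

```text
time: 31.82
ee_pos: [0.4229, -0.34, 0.2156]
ee_rot: [[-0.948, 0.318, 0.0], [0.318, 0.948, 0.0], [-0.0, 0.0, -1.0]]
wrist_force: [0.3, 1.9, 4.7]
grip_width: 0.0218
finger_force: 30.0
```

Seated on the floor (+4.7 N). I'll release and rise.

Request:
servo_tool(
  series=[
    {"offset": [0, 0, 0], "dr": [0, 0, 0]},
    {"offset": [0, 0, 0], "dr": [0, 0, 0]},
    {"offset": [0, 0, 0], "dr": [0, 0, 0]},
    {"offset": [0, 0, 0], "dr": [0, 0, 0]},
    {"offset": [0, 0, 0], "dr": [0, 0, 0]},
    {"offset": [0, 0, 0], "dr": [0, 0, 0]},
    {"offset": [0, 0, 0], "dr": [0, 0, 0]},
  ],
  grip=1,
)

```text
time: 32.7
ee_pos: [0.4229, -0.34, 0.2153]
ee_rot: [[-0.948, 0.318, 0.0], [0.318, 0.948, -0.0], [-0.0, -0.0, -1.0]]
wrist_force: [0.1, 0.1, -0.3]
grip_width: 0.0865
finger_force: 0.0
```

Request:
servo_tool(
  series=[
    {"offset": [0, 0, 0.3], "dr": [0, 0, 0]},
    {"offset": [0, 0, 0.7], "dr": [0, 0, 0]},
    {"offset": [0, 0, 1], "dr": [0, 0, 0]},
    {"offset": [0, 0, 1], "dr": [0, 0, 0]},
    {"offset": [0, 0, 1], "dr": [0, 0, 0]},
    {"offset": [0, 0, 0.7], "dr": [0, 0, 0]},
    {"offset": [0, 0, 0], "dr": [0, 0, 0]},
  ],
)

```text
time: 33.58
ee_pos: [0.423, -0.3406, 0.4059]
ee_rot: [[-0.948, 0.318, 0.005], [0.318, 0.948, -0.002], [-0.005, -0.0, -1.0]]
wrist_force: [0.3, -0.8, -0.4]
grip_width: 0.0878
finger_force: 0.0
```

```bash
python3 - <<'E'
from n import *
w=p;print(P0,o['grip_width'],o['time'])
for t,z in(('dock_floor',.014),('pusher_grip',.079)):
    for m in regions_of(p,t)[:1]:print(t,m['p'],rect(p,m['mask'],z,T))
q=get_image('scene')
m=best(q,'panel_mid');r=rect(q,m['mask'],.02,Tof(q));print(r,((r[:2]-J)@RJ).round(1))
A=cv2.resize(w['pixels'][100:310,150:420],(540,420));B=cv2.resize(q['pixels'][190:310,240:320],(258,387));B=np.vstack([B,np.zeros((33,258,3),np.uint8)])
cv2.imwrite('pics/f.png',np.hstack([A,B])[:,:,::-1])
E
```

```text
[ 422.97296339 -340.62469728] 0.0878327945129171 33.575
dock_floor 0.62 [ 429.1 -341.2   92.8   93.2   73.9]
pusher_grip 0.85 [ 313.3 -311.6   17.8   14.     6.8]
[622.1  69.2 154.5 118.1  85.8] [50.  65.2]
```

View pics/f.png

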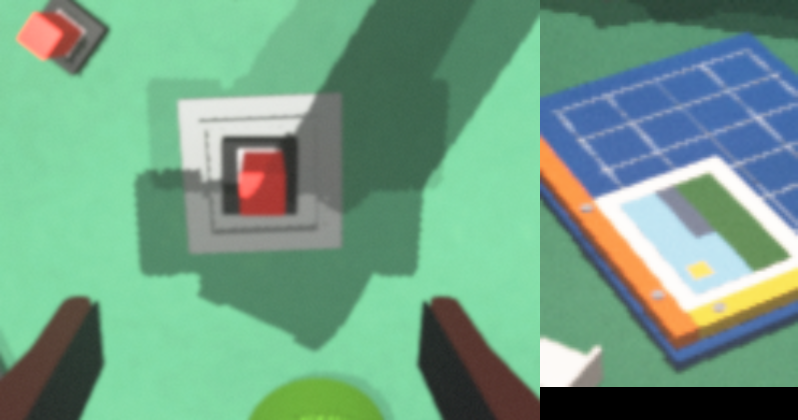

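The pusher stands upright in the dock, foot inside the socket (px ~260,175). The panel is square in the corner of both stops (right crop), so I'm handing the job in.

```bash
python3 -c "
from bench import finish_job;print(finish_job())"
```

```text
the job is handed in; nothing more can be done
None
```

The job is handed in at about 34 s on the robot's clock: the panel was pressed on the orange stop (about 6–7 N), then on the yellow stop (about 8 N), each held about 1 s. It looks square in the corner in the last picture, and the pusher stands upright in its dock, released; the judge's verdict was not shown.

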